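# Load the blank magazine of a bench feeder

## Task

One brass blank already lies in the closed-end feed tube. Feed the other two in behind it, one after the other: lay each in the open track in front of the mouth and push it in so that it drives the row deeper, the last one until you feel the whole row come up solid against the length stop hidden in the tube, firmly but without ramming the stop out of its setting. Then press the red clamp handle down past its dead point so that the pad holds the last blank, and leave it so.

Things in the scene. Friction and masses are not known exactly. Their poses are not given: they have to be found in the camera images.
- a_centre (a point): Centre of a loose eight-sided brass blank: 80 mm long, 30 mm across the flats, 0.16 to 0.3 kg, dark 24 mm bore in each end face. It lies on a flat on the bench, two upright flats at its sides to grip. The point is 15 mm above the bench; x runs along its length. All blanks are alike; any order will do.
- b_centre (a point): Centre of the second loose blank on the bench, the same in every way.
- c_centre (a point): Centre of the third blank, the same, already in the tube: its centre 45 to 75 mm past the mouth. Deeper in is an unseen length stop, set differently each time: with all three blanks home the rear face of the last stands in the open track, 20 to 47 mm before the mouth. Blanks slide with under 10 N and bump as they meet; at the stop the force rises for good. Push with 15 to 25 N; over 45 N it slips.
- mouth (a point): Centre of the open mouth of the feed tube, on its axis, 62 mm above the bench. Fixed during the job. x runs level along the axis into the tube, z is up, y to the left when looking in (all points of the magazine share these axes). The aluminium tube is 48 mm outside, 40 mm inside, 241 mm long, closed at the far end; its two bands and clamp guide stay below 90 mm above the bench.
- track (a point): Point on the axis 70 mm in front of the mouth, 62 mm high: where a blank's centre may be laid, along x, a flat side up, once the row before it is pushed in. The open track, 145 mm long to the mouth, is a V of two white 45-degree strips which centre the blank and go on inside the tube. It keeps within 15 mm of the axis sideways and 8 mm or more below it, so fingers can straddle a blank; base plate 14 mm high, 70 mm wide.
- handle (a joint): Angle of the red clamp handle, rad: 0 at the start (open, rising outward at about 50 degrees), grows as it is pressed down; dead point 0.80, fully over at its limit 0.95 (4 degrees below level). Takes under 10 N at the grip. It drives a rubber pad sideways through the tube wall onto the last blank, 28 mm inside the mouth.
- pivot (a point): Fixed pivot of the handle: 28 mm past the mouth along x, 105 mm to the -y side, 62 mm high. The handle turns about x (level) and points to -y; its length is 85 mm.
- handle_grip (a point): Point on the middle line of the red grip, 60 mm from the pivot; it goes down and outward on an arc as the handle is pressed. Grip 17 mm thick.
Not all that is in view belongs to the job. What is shaped like the part that bears a_centre but green or purple is not meant.

How it is judged:
By the outcome, as a careful person would: the job done as asked, in the order asked, and still so for the second after the job is handed in, with the robot touching nothing.
It also fails if it takes over 72 s, if anything falls off the work surface, if the arm or the gripper's body presses on something with over 40 N, if the wrist force passes 120 N, or if a joint passes its speed limit or range.

## Robot

A 6-joint arm with a two-finger parallel gripper is mounted at the origin on a cart in front of the work surface, level with it; the furniture and walls round the work are solid. World frame = base frame: x ahead of the robot, y to its left, z up, the work surface at z = 0. Lengths are in m, angles in rad, forces in N, time in s.
With the tool pointing down it reaches from about 0.35 to 0.975 m from the base axis. Payload 4.9 kg.
Tool frame: the origin (TCP) lies midway between the tips of the shut fingers; the grasp point (between the pads) lies 19 mm behind it; z points along the fingers, y is the direction in which the jaws open and shut (so a half turn about z gives the same grasp; the last joint's range is limited). The gripper opens to 85 mm and grips with 20 to 120 N. Pads are 22 mm wide; open, the fingers measure 114 mm over their backs; the gripper's body (76 mm by 85 mm) begins 54 mm behind the grasp point. The pads swing forward as they close: fully open they stand 13 mm farther back than shut.
Start: joints at [-1.384, 0.053, 1.613, -0, 1.476, -0.119], TCP at [0.188, -0.596, 0.231] pointing down, gripper open.
Joint ranges: [-3.01, 3.01], [-1.01, 2.22], [0.06, 2.58], [-1.02, 4.17], [0.09, 2.62], [-3.14, 3.14]. Speed limits (rad/s): [2.57, 2.57, 3.14, 3.14, 3.14, 3.14].

## Interface

Orientations are given as a rotation vector (axis times angle).
In Python, from station import ctrl gives the robot as it stands.
- The arm moves only by the tool apply_moves, never from a script. Its argument "rows" is a list of rows, each a list of 6 numbers: the shift along the tool's x, y, z in cm, then the turn, a rotation vector about the tool's x, y, z in units of 5 degrees (1.0 is 5 degrees). In form: [[x, y, z, rx, ry, rz], ...]. A call has 1 to 20 rows; each row is the pose to reach, as a shift and turn from the pose measured when the call began, along the tool's axes at that moment; what a row does not reach only later rows make up. A row lasts 1/10 s, in which the tool goes at most 50 mm and 8.59 degrees, less where a joint would pass 70% of its speed; a pose out of reach is approached as far as the arm can. A call with a gripper value outside its range is refused whole. "grip" is the closure, from 0 (fully open) to 1 (shut), set as the call begins (left out, the last holds). The fingers move at their own pace and stop on an object; "squeeze" is the grip in N (left out, the last holds). Time passes only in rows, so rows that repeat a pose let the fingers close. It gives the time, the measured TCP pose, the force and the opening at its end, in the units of the state.
- ctrl.get_obs(): the state, without advancing time (a new reading comes with each control period).
- ctrl.get_image(name): name is "scene" or "side" or "wrist"; returns a dict with "color" (384x512x3 uint8, blue, green, red), "mtx" (3x3 intrinsics, pixels), "rvec" (rotation vector, rad) and "tvec" (3), from world to camera coordinates, as OpenCV has them. Camera axes: x right, y down, z forward; pixel columns grow to the right and rows downward; lengths in m; the calibration is good to about 2 mm. A picture is of the moment at which its call begins. There is no depth.
- ctrl.finish_job(): hands the job in, once; it reports no verdict.
The state is a dict: "t": time; "q": joint angles; "dq": joint speeds; "effort": joint torques, N m; "tool_pos": TCP position; "tool_rot": TCP orientation; "contact_force": force on the tool from outside, world axes, zero at the start; "wrist_torque": the same for the moment, N m; "opening": finger opening in m.
Only numpy, scipy, OpenCV 4.12 (cv2) and the standard library are available. Lean on these libraries where they do the work, as an engineer would, in place of code of your own. Each camera call takes 0.05 s, during which the arm holds its last target.

## Working session

There is one attempt and no reset: what is moved stays moved. The work goes in short steps, Python scripts to look and compute and a tool call to move; the robot and the scene stay as the last step left them, time stands still between calls to the robot, and variables do not carry over. Pictures are saved under pics/ and viewed, and the job is handed in when it is done.

Besides the shell and the picture viewer there is one more tool, called by a JSON object that holds its "method" and its "body". apply_moves: Moves the arm, as the interface text tells. Its arguments: {"type":"object","properties":{"rows":{"type":"array","items":{"type":"array","items":{"type":"number"}}},"grip":{"type":"number"},"squeeze":{"type":"number"}},"required":["rows"]}

```bash
mkdir -p pics; ls; python3 - <<'E'
from station import ctrl
import cv2
o=ctrl.get_obs()
for k in o: print(k,o[k])
for n in ["scene","side","wrist"]:
    d=ctrl.get_image(n); cv2.imwrite(f"pics/{n}0.png",d["color"]); print(n,d["mtx"].tolist(),d["rvec"],d["tvec"])
E
```

```text
pics
t 0.0
q [-1.38400215e+00  5.33132615e-02  1.61429693e+00  3.59295722e-05
  1.47598773e+00 -1.19009119e-01]
dq [-2.66235759e-04  8.12027641e-05  1.72242365e-04 -5.16100717e-04
  1.03870874e-03 -8.32420554e-04]
effort [ 1.40516637e-03 -3.93681800e+01 -3.70174098e+01 -1.09809398e-04
  7.11614237e-03  8.04695020e-06]
tool_pos [ 0.18805078 -0.59538901  0.23008829]
tool_rot [-3.10295952e+00 -4.78174434e-01  5.05573023e-05]
contact_force [0.97384336 0.83580965 0.5210888 ]
wrist_torque [-0.02510563  0.02303338  0.01746025]
opening 0.08536155092770296
scene [[468.7826720691034, 0.0, 254.87782983032915], [0.0, 468.7826720691034, 196.59593589264992], [0.0, 0.0, 1.0]] [ 0.66198086 -2.56512259  1.28411671] [0.50579856 0.14918538 1.76872549]
side [[353.6850775625851, 0.0, 257.41630981092055], [0.0, 353.6850775625851, 194.0884770740714], [0.0, 0.0, 1.0]] [ 0.31776242 -2.73853157  1.25343734] [0.5206885  0.06398223 1.2669005 ]
wrist [[318.7332787140732, 0.0, 255.33113316284997], [0.0, 318.7332787140732, 190.1486414222421], [0.0, 0.0, 1.0]] [-2.32516631  1.70453692  0.26483982] [-0.62516607 -0.03891432  0.37973683]
```

View pics/scene0.png

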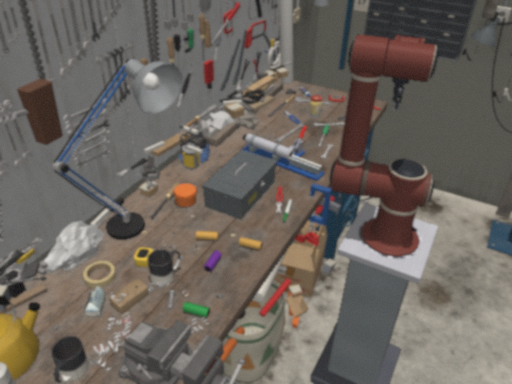

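View pics/side0.png

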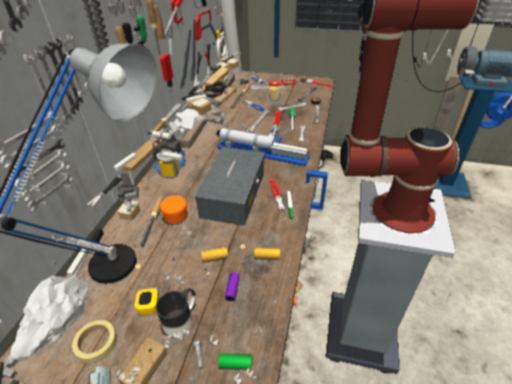

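View pics/wrist0.png

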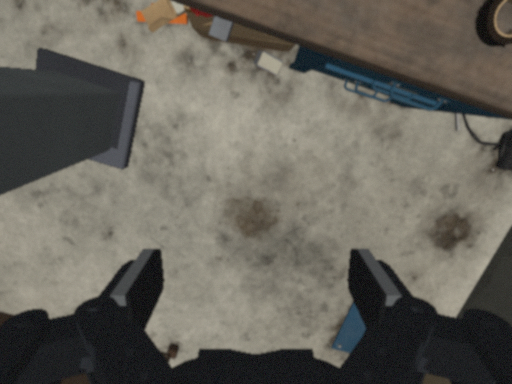

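The two brass blanks are at scene (207,235) and (250,243). The magazine with its blue base is near (285,155), and a grey box stands in front of it. Next I zoom in.

```bash
python3 - <<'E'
import cv2,numpy as np
a=cv2.imread("pics/scene0.png")[115:265,180:340]; b=cv2.imread("pics/side0.png")[110:270,190:330]
cv2.imwrite("pics/sc1.png",cv2.resize(a,None,fx=4.8,fy=3.9*1.2/1.2*1.0,interpolation=3)[:600])
cv2.imwrite("pics/si1.png",cv2.resize(b,None,fx=3.7,fy=3.7,interpolation=3))
E
```

```text
(no output)
```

View pics/sc1.png

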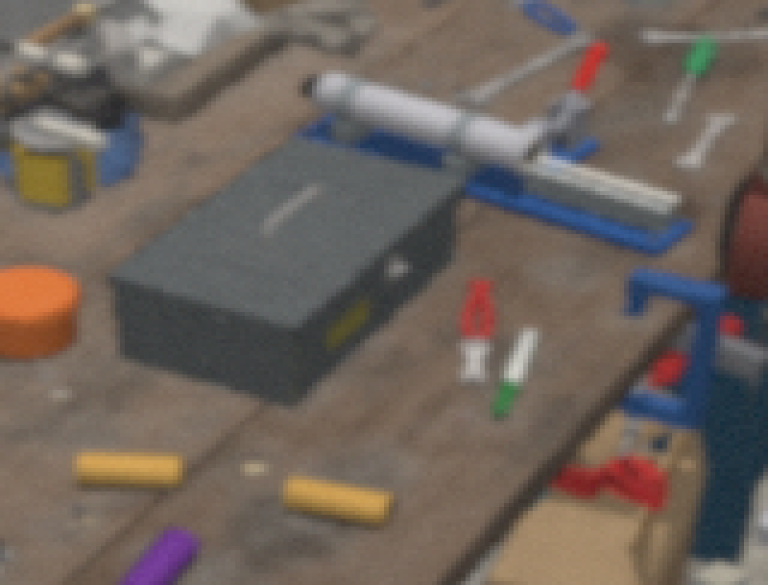

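View pics/si1.png

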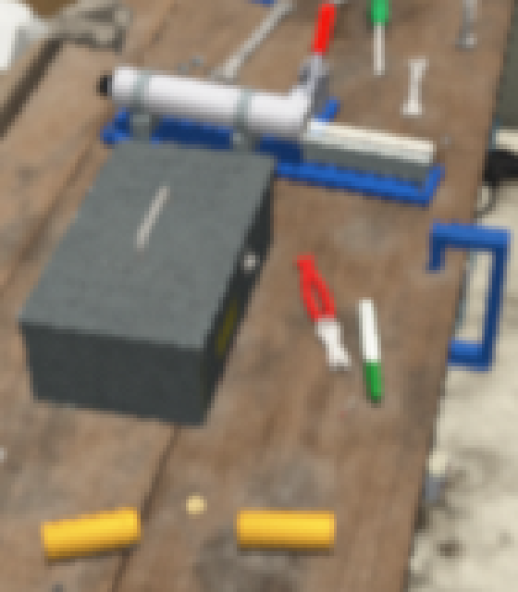

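```bash
cat > h.py <<'E'
import cv2,numpy as np
from station import ctrl
from scipy.spatial.transform import Rotation as Ro
def ray(d,uv):
    R=cv2.Rodrigues(np.array(d["rvec"]))[0]; t=np.array(d["tvec"]).ravel()
    u=cv2.undistortPoints(np.array([[uv]],float),np.array(d["mtx"]),None).ravel()
    return -R.T@t, R.T@np.array([u[0],u[1],1.])
def onz(d,uv,z):
    c,r=ray(d,uv); return c+r*(z-c[2])/r[2]
def tri(d1,p1,d2,p2):
    P=[np.array(d["mtx"])@np.c_[cv2.Rodrigues(np.array(d["rvec"]))[0],np.array(d["tvec"]).ravel()] for d in(d1,d2)]
    X=cv2.triangulatePoints(P[0],P[1],np.array(p1,float),np.array(p2,float)).ravel(); return X[:3]/X[3]
def proj(d,X):
    return cv2.projectPoints(np.array(X,float).reshape(-1,3),np.array(d["rvec"]),np.array(d["tvec"]),np.array(d["mtx"]),None)[0].reshape(-1,2)
def brass(im):
    h=cv2.cvtColor(im,cv2.COLOR_BGR2HSV); m=cv2.inRange(h,(10,110,60),(30,255,255))
    cs=cv2.findContours(m,0,2)[0]; return [c for c in cs if cv2.contourArea(c)>60]
E
python3 - <<'E'
from h import *
s=ctrl.get_image("scene"); v=ctrl.get_image("side")
for d in (s,v):
    print("cam",ray(d,(256,192))[0].round(3))
    for c in brass(d["color"]):
        m=cv2.moments(c); p=(m["m10"]/m["m00"],m["m01"]/m["m00"]); r=cv2.minAreaRect(c)
        b=cv2.boxPoints(r); e=sorted([(np.linalg.norm(b[i]-b[(i+1)%4]),i) for i in range(4)])
        i,j=e[0][1],e[1][1]; A=onz(d,(b[i]+b[(i+1)%4])/2,.015);B=onz(d,(b[j]+b[(j+1)%4])/2,.015)
        print(np.round(p),cv2.contourArea(c),onz(d,p,.016).round(4),"ends",A.round(3),B.round(3),np.linalg.norm(A-B).round(3))
f=lambda x,y:(x/4.8+180-.4,y/3.9+115-.4); g=lambda x,y:(x/3.7+190-.4,y/3.7+110-.4)
for n,a,b in [("mouth",(528,145),(302,115)),("striptop far end",(678,197),(434,150)),("tube far",(325,93),(118,87)),("handle tip",(600,50),(328,8)),("handle low",(580,90),(318,58)),("base corner near",(660,250),(428,203)),("base c2",(690,225),(440,170))]:
    print(n,tri(s,f(*a),v,g(*b)).round(3),onz(s,f(*a),.014).round(3))
E
```

```text
cam [-0.156  1.415  1.175]
[248. 363.] 65.5 [0.1981 0.7422 0.016 ] ends [0.209 0.72  0.015] [0.191 0.754 0.015] 0.038
[228. 348.] 155.5 [0.2715 0.7248 0.016 ] ends [0.275 0.689 0.015] [0.272 0.767 0.015] 0.078
[ 18. 342.] 1913.5 [0.8062 1.0031 0.016 ] ends [0.903 0.919 0.015] [0.712 1.078 0.015] 0.248
[290. 272.] 68.0 [0.2417 0.3681 0.016 ] ends [0.252 0.341 0.015] [0.232 0.396 0.015] 0.059
[ 25. 256.] 76.0 [1.0726 0.752  0.016 ] ends [1.071 0.716 0.015] [1.076 0.784 0.015] 0.068
[142. 256.] 255.5 [0.7233 0.5526 0.016 ] ends [0.75  0.515 0.015] [0.691 0.588 0.015] 0.095
[250. 243.] 159.0 [0.4299 0.308  0.016 ] ends [0.472 0.316 0.015] [0.39  0.299 0.015] 0.084
[207. 235.] 158.5 [0.5884 0.3488 0.016 ] ends [0.553 0.328 0.015] [0.623 0.368 0.015] 0.081
[185. 194.] 437.0 [0.8022 0.1841 0.016 ] ends [0.85  0.119 0.015] [0.762 0.162 0.015] 0.098
[188. 160.] 104.5 [ 0.9364 -0.0353  0.016 ] ends [ 0.983 -0.096  0.015] [0.901 0.01  0.015] 0.134
cam [0.276 1.012 0.883]
[147. 360.] 831.5 [0.6432 0.6984 0.016 ] ends [0.639 0.653 0.015] [0.654 0.751 0.015] 0.1
[103. 351.] 98.0 [0.76  0.705 0.016
[... 1000 characters left out ...]
19.  75.] 165.0 [ 1.0286 -1.012   0.016 ] ends [ 1.    -1.27   0.015] [ 1.055 -0.81   0.015] 0.463
[120.  34.] 78.0 [ 2.0843 -1.6593  0.016 ] ends [ 2.196 -1.835  0.015] [ 1.979 -1.486  0.015] 0.411
[155.  18.] 245.0 [ 2.0008 -2.1254  0.016 ] ends [ 2.394 -2.817  0.015] [ 1.713 -1.611  0.015] 1.385
mouth [ 0.536 -0.253  0.071] [ 0.571 -0.337  0.014]
striptop far end [ 0.381 -0.246  0.053] [ 0.4   -0.305  0.014]
tube far [ 0.77  -0.286  0.055] [ 0.803 -0.345  0.014]
handle tip [ 0.538 -0.416  0.118] [ 0.604 -0.592  0.014]
handle low [ 0.546 -0.396  0.067] [ 0.58  -0.485  0.014]
base corner near [ 0.379 -0.213  0.001] [ 0.374 -0.196  0.014]
base c2 [ 0.374 -0.275  0.002] [ 0.368 -0.257  0.014]
```

```bash
cat >> h.py <<'E'
def tool():
    o=ctrl.get_obs(); return np.array(o["tool_pos"]),Ro.from_rotvec(o["tool_rot"]),o
def delta(pos,yaw):
    """tool pointing down with tool y axis at heading 'yaw' (deg, world), nearest half turn"""
    p,R,o=tool(); best=None
    for k in (0,180):
        a=np.radians(yaw+k); y=np.array([np.cos(a),np.sin(a),0]); z=np.array([0,0,-1.]); x=np.cross(y,z)
        T=Ro.from_matrix(np.c_[x,y,z]); d=(R.inv()*T).as_rotvec(degrees=True)/5
        if best is None or np.linalg.norm(d)<np.linalg.norm(best): best=d
    return (R.inv().apply(np.array(pos)-p)*100).round(2), best.round(2)
E
python3 - <<'E'
from h import *
p,R,o=tool(); print(R.as_matrix().round(3))
w=ctrl.get_image("wrist"); C,_=ray(w,(256,192)); print("cam in tool",R.inv().apply(C-p).round(4))
Rc=cv2.Rodrigues(w["rvec"])[0]; print("cam z in tool",R.inv().apply(Rc[2]).round(3),"cam x",R.inv().apply(Rc[0]).round(3))
print(delta((0.44,-0.24,0.30),82))
E
```

```text
[[ 0.954  0.301 -0.   ]
 [ 0.301 -0.954  0.001]
 [ 0.    -0.001 -1.   ]]
cam in tool [ 0.0773  0.0009 -0.1429]
cam z in tool [-0.302  0.001  0.953] cam x [-0.     1.    -0.001]
(array([ 34.73, -26.35,  -6.89]), array([-0.01,  0.  ,  5.1 ]))
```

{"method": "apply_moves", "body": {"rows": [[10, -7, -7, 0, 0, 1.5], [34, -26, -7, 0, 0, 5.1], [34, -26, -7, 0, 0, 5.1], [34, -26, -7, 0, 0, 5.1], [34, -26, -7, 0, 0, 5.1], [34, -26, -7, 0, 0, 5.1], [34, -26, -7, 0, 0, 5.1], [34, -26, -7, 0, 0, 5.1], [34, -26, -7, 0, 0, 5.1], [34, -26, -7, 0, 0, 5.1], [34, -26, -7, 0, 0, 5.1], [34, -26, -7, 0, 0, 5.1]]}}

```text
t: 1.5
tool_pos: [0.4336, -0.2462, 0.3008]
tool_rot: [-3.133, 0.22, 0.001]
contact_force: [0.2, -0.6, 0.1]
opening: 0.0855
```

```bash
python3 - <<'E'
from h import *
p,R,o=tool(); print(o["t"],p,o["dq"].round(2),o["contact_force"])
w=ctrl.get_image("wrist"); cv2.imwrite("pics/w1.png",cv2.resize(w["color"],(768,576),interpolation=3))
np.savez("w1.npz",**{k:w[k] for k in w})
E
```

```text
1.5 [ 0.43358789 -0.24617119  0.30077246] [-0.02  0.    0.    0.   -0.    0.  ] [ 0.19557533 -0.59803001  0.08623504]
```

View pics/w1.png

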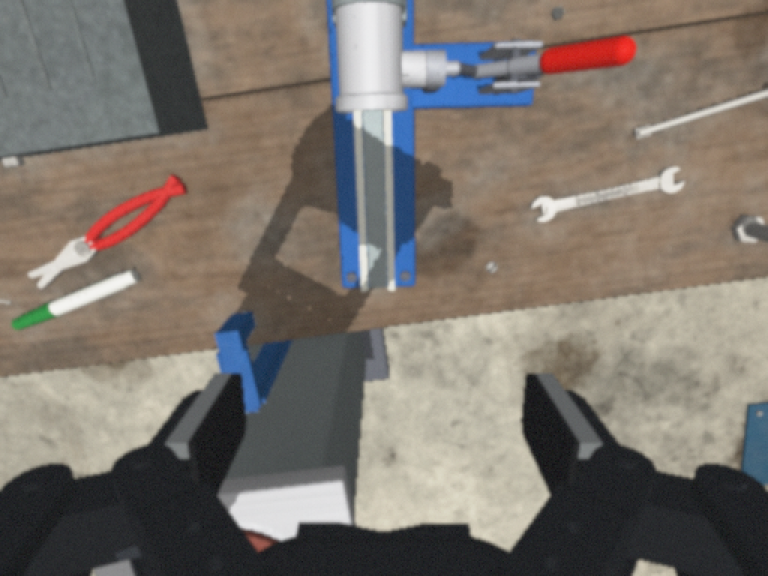

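The view shows the mouth ring at (337–408,105), the strips from (354–391,110) to (361–396,290), and the red handle pointing right at y≈55 (all in the 1.5x picture). I compute from these.

```bash
python3 - <<'E'
from h import *
d=dict(np.load("w1.npz")); q=lambda x,y:((x+.5)/1.5-.5,(y+.5)/1.5-.5)
def P(n,x,y,z): r=onz(d,q(x,y),z); print(n,r.round(4)); return r
a=P("rimL",337,106,.062);b=P("rimR",408,106,.062);print(np.linalg.norm(a-b),((a+b)/2).round(4))
l1=P("sL near",361,290,.054);r1=P("sR near",396,290,.054);l2=P("sL m",354,112,.054);r2=P("sR m",391,112,.054)
n=(l1+r1)/2;m=(l2+r2)/2;print("strip",n,m,np.degrees(np.arctan2(*(m-n)[1::-1])),np.linalg.norm(m-n),np.linalg.norm(l1-r1),np.linalg.norm(l2-r2))
a=P("bL",345,288,.014);b=P("bR",414,288,.014);print(np.linalg.norm(a-b),(a+b)/2,np.degrees(np.arctan2(*(b-a)[1::-1]))+90)
a=P("bLu",332,20,.014);b2=P("bRu",412,120,.014);
P("handle tip",635,47,.127);P("handle mid root",545,62,.09)
im=d["color"]; g=cv2.cvtColor(im,6)
for y in (80,90,110,130,150,170,185): print(y,g[y,225:285].tolist())
E
```

```text
rimL [ 0.5349 -0.2265  0.062 ]
rimR [ 0.5274 -0.2791  0.062 ]
0.05312216639476512 [ 0.5312 -0.2528  0.062 ]
sL near [ 0.3867 -0.2212  0.054 ]
sR near [ 0.3825 -0.2509  0.054 ]
sL m [ 0.5293 -0.238   0.054 ]
sR m [ 0.5253 -0.2661  0.054 ]
strip [ 0.38455562 -0.23602921  0.054     ] [ 0.52733108 -0.25201897  0.054     ] -6.390061785617678 0.14366803099981465 0.03001404964233066 0.028364792653025345
bL [ 0.378  -0.2027  0.014 ]
bR [ 0.3689 -0.2673  0.014 ]
0.065159046393057 [ 0.37345501 -0.23500037  0.014     ] -8.054297242982983
bLu [ 0.6022 -0.2295  0.014 ]
bRu [ 0.518  -0.2837  0.014 ]
handle tip [ 0.5384 -0.4144  0.127 ]
handle mid root [ 0.5409 -0.3726  0.09  ]
80 [63, 64, 64, 65, 63, 69, 72, 71, 75, 98, 152, 207, 228, 233, 232, 221, 197, 190, 198, 205, 204, 204, 202, 204, 201, 201, 203, 204, 201, 189, 190, 219, 229, 232, 230, 215, 168, 124, 109, 107, 108, 107, 106, 104, 108, 108, 105, 106, 108, 103, 98, 103, 119, 127, 126, 129, 126, 126, 126, 123]
90 [64, 63, 61, 68, 64, 65, 66, 61, 66, 70, 94, 125, 151, 160, 158, 152, 131, 112, 111, 113, 117, 122, 141, 165, 172, 183, 191, 197, 19
[... 871 characters left out ...]
, 145, 115, 85, 69, 62, 68, 65, 67, 63, 62, 66, 67, 65, 64, 64, 68, 73, 79, 89, 102, 116, 126, 125, 122]
170 [106, 106, 99, 99, 109, 111, 110, 110, 112, 110, 108, 108, 110, 131, 178, 220, 233, 233, 225, 200, 169, 179, 189, 192, 188, 187, 176, 154, 123, 109, 106, 107, 117, 138, 153, 160, 155, 141, 108, 96, 101, 105, 108, 106, 105, 103, 107, 105, 103, 104, 98, 89, 88, 86, 92, 88, 92, 92, 89, 91]
185 [111, 107, 105, 100, 101, 109, 109, 114, 118, 114, 116, 115, 107, 106, 126, 181, 221, 230, 220, 189, 144, 117, 111, 108, 109, 109, 108, 110, 110, 111, 109, 110, 115, 132, 152, 161, 165, 160, 143, 118, 109, 107, 110, 112, 116, 115, 117, 115, 110, 108, 100, 99, 105, 112, 117, 116, 116, 115, 111, 111]
```

```bash
python3 - <<'E'
from h import *
d=dict(np.load("w1.npz"))
pts=np.array([onz(d,(u,v),.054) for u,v in [(248,80),(249,110),(249.55,130),(250.15,150),(250.9,170),(251.4,185)]])
print(pts.round(4)); k=np.polyfit(pts[:,0],pts[:,1],1); print(np.degrees(np.arctan(k[0])),np.polyval(k,.53),np.polyval(k,.40),pts[:,1]-np.polyval(k,pts[:,0]))
im=d["color"];g=cv2.cvtColor(im,6)
for x in (240,245,250,255): print(x,g[60:85,x].tolist())
for x in (244,258): print(x,g[185:200,x].tolist())
print(delta((0.39,0.297,.25),102))
E
```

```text
[[ 0.5214 -0.251   0.054 ]
 [ 0.488  -0.2472  0.054 ]
 [ 0.4646 -0.2444  0.054 ]
 [ 0.4403 -0.2416  0.054 ]
 [ 0.4151 -0.2388  0.054 ]
 [ 0.3955 -0.2366  0.054 ]]
-6.504991584103976 -0.2519088989146309 -0.23708579715587735 [-1.70938058e-05 -6.03695247e-05  5.14445958e-05  1.05511739e-04
 -2.80417108e-05 -5.14512935e-05]
240 [219, 215, 203, 207, 215, 219, 221, 220, 222, 220, 222, 219, 216, 214, 217, 219, 219, 219, 218, 220, 221, 221, 220, 217, 202]
245 [233, 221, 213, 219, 229, 234, 235, 234, 234, 234, 235, 231, 216, 193, 193, 200, 204, 203, 201, 202, 204, 203, 205, 204, 202]
250 [226, 213, 205, 218, 230, 232, 234, 233, 235, 235, 234, 228, 210, 193, 194, 201, 203, 203, 202, 202, 201, 201, 204, 205, 203]
255 [208, 196, 195, 215, 222, 223, 225, 223, 223, 223, 222, 216, 200, 188, 191, 195, 195, 192, 191, 190, 190, 189, 191, 191, 191]
244 [189, 183, 165, 151, 150, 147, 148, 141, 128, 103, 88, 83, 87, 102, 114]
258 [132, 135, 136, 142, 148, 160, 173, 177, 160, 141, 132, 131, 132, 136, 131]
(array([-11.93, -53.19,   5.12]), array([-0.01,  0.01, -4.01]))
```

```bash
python3 - <<'E'
from h import *
d=dict(np.load("w1.npz")); print("rim top",onz(d,(250,72.4),.088),onz(d,(250,72.4),.086))
s=ctrl.get_image("scene"); v=ctrl.get_image("side")
print("lamp",tri(s,(150,75),v,(115,75)),"lamp rim low",tri(s,(160,110),v,(120,108)))
print("box top corners",tri(s,(180+298/4.8,115+326/3.9),v,(190+190/3.7,110+345/3.7)))
print(delta((0.50,0.31,.27),107))
E
```

```text
rim top [ 0.52764408 -0.25474012  0.088     ] [ 0.52774028 -0.25472219  0.086     ]
lamp [0.78502046 0.32701516 0.57721902] lamp rim low [0.88532332 0.19080506 0.38982234]
box top corners [0.5580377  0.14021581 0.05686674]
(array([ -1.24, -56.03,   3.12]), array([-0.01,  0.01, -5.02]))
```

{"method": "apply_moves", "body": {"rows": [[-1, -56, 3, 0, 0, -5], [-1, -56, 3, 0, 0, -5], [-1, -56, 3, 0, 0, -5], [-1, -56, 3, 0, 0, -5], [-1, -56, 3, 0, 0, -5], [-1, -56, 3, 0, 0, -5], [-1, -56, 3, 0, 0, -5], [-1, -56, 3, 0, 0, -5], [-1, -56, 3, 0, 0, -5], [-1, -56, 3, 0, 0, -5], [-1, -56, 3, 0, 0, -5], [-1, -56, 3, 0, 0, -5], [-1, -56, 3, 0, 0, -5], [-1, -56, 3, 0, 0, -5], [-1, -56, 3, 0, 0, -5]]}}

```text
t: 3.15
tool_pos: [0.5028, 0.3076, 0.2715]
tool_rot: [-3.107, -0.458, 0.0]
contact_force: [-0.1, 0.6, 0.3]
opening: 0.0856
```

```bash
python3 - <<'E'
from h import *
p,R,o=tool(); print(o["t"],p,o["dq"].round(2))
d=w=ctrl.get_image("wrist"); cv2.imwrite("pics/w2.png",cv2.resize(w["color"],(768,576),interpolation=3))
np.savez("w2.npz",**{k:w[k] for k in w})
for c in brass(d["color"]):
    m=cv2.moments(c); pc=(m["m10"]/m["m00"],m["m01"]/m["m00"]); r=cv2.minAreaRect(c)
    b=cv2.boxPoints(r); e=sorted([(np.linalg.norm(b[i]-b[(i+1)%4]),i) for i in range(4)])
    i,j=e[0][1],e[1][1]; A=onz(d,(b[i]+b[(i+1)%4])/2,.018);B=onz(d,(b[j]+b[(j+1)%4])/2,.018)
    D=A-B; print(np.round(pc),cv2.contourArea(c),onz(d,pc,.02).round(4),"ends",A.round(4),B.round(4),np.linalg.norm(D).round(4),np.degrees(np.arctan2(D[1],D[0])))
E
```

```text
3.15 [0.502791   0.3076406  0.27145968] [-0.   -0.01  0.    0.   -0.    0.  ]
[241. 205.] 1289.5 [0.4324 0.3056 0.02  ] ends [0.4727 0.3142 0.018 ] [0.3872 0.2958 0.018 ] 0.0875 12.122619686137712
[244.  70.] 1870.5 [0.5937 0.3477 0.02  ] ends [0.6294 0.3662 0.018 ] [0.5557 0.3278 0.018 ] 0.0832 27.548174835222728
```

View pics/w2.png

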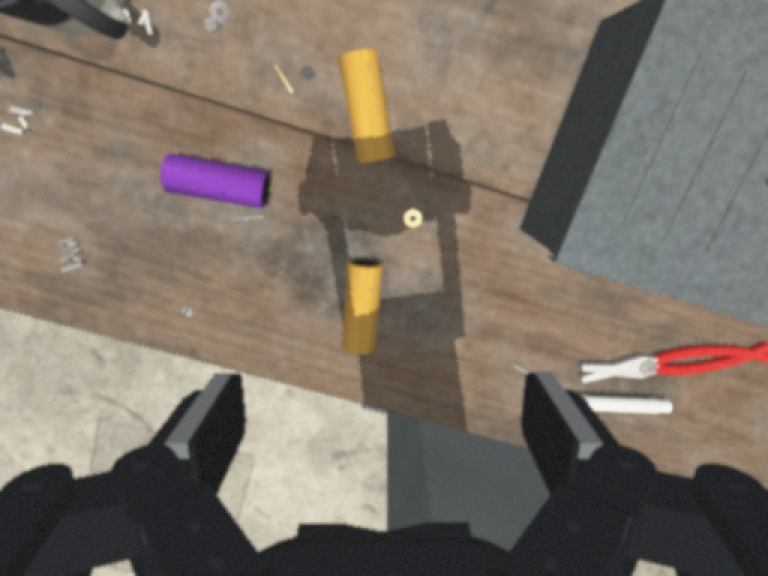

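Blank A is at (241,205) in native pixels, about (0.431,0.306) with yaw 12°. Blank B is at (244,70), about (0.593,0.347) with yaw 27.5°. The green and purple decoys are well clear. I start with A.

```bash
python3 - <<'E'
from h import *
print(delta((0.4315,0.3058,.06),102.3),delta((0.4315,0.3058,.004),102.3))
E
```

```text
(array([-6.88, -1.85, 21.16]), array([-0.01, -0.  ,  0.89])) (array([-6.88, -1.85, 26.76]), array([-0.01, -0.  ,  0.89]))
```

{"method": "apply_moves", "body": {"rows": [[-3, -1, 4, 0, 0, 0.5], [-6.9, -1.85, 8, 0, 0, 0.9], [-6.9, -1.85, 12.5, 0, 0, 0.9], [-6.9, -1.85, 17, 0, 0, 0.9], [-6.9, -1.85, 21, 0, 0, 0.9], [-6.9, -1.85, 24, 0, 0, 0.9], [-6.9, -1.85, 26, 0, 0, 0.9], [-6.9, -1.85, 26.75, 0, 0, 0.9], [-6.9, -1.85, 26.75, 0, 0, 0.9], [-6.9, -1.85, 26.75, 0, 0, 0.9]]}}

```text
t: 4.2
tool_pos: [0.4325, 0.3059, 0.0056]
tool_rot: [-3.122, -0.334, -0.004]
contact_force: [0.2, 0.1, 0.4]
opening: 0.0854
```

{"method": "apply_moves", "body": {"rows": [[0, 0, 0, 0, 0, 0], [0, 0, 0, 0, 0, 0], [0, 0, 0, 0, 0, 0], [0, 0, 0, 0, 0, 0], [0, 0, 0, 0, 0, 0], [0, 0, 0, 0, 0, 0], [0, 0, 0, 0, 0, 0], [0, 0, 0, 0, 0, 0]], "grip": 1, "squeeze": 40}}

```text
t: 5.0
tool_pos: [0.4329, 0.3062, 0.0062]
tool_rot: [-3.122, -0.334, -0.005]
contact_force: [-2.4, -0.5, 5.8]
opening: 0.0289
```

```bash
python3 - <<'E'
from h import *
p,R,o=tool(); print(o["t"],p,o["dq"].round(2))
d=w=ctrl.get_image("wrist"); cv2.imwrite("pics/w3.png",cv2.resize(w["color"],(768,576),interpolation=3))
E
```

```text
5.0 [0.43294998 0.30621885 0.00623262] [ 0. -0.  0.  0.  0.  0.]
```

View pics/w3.png

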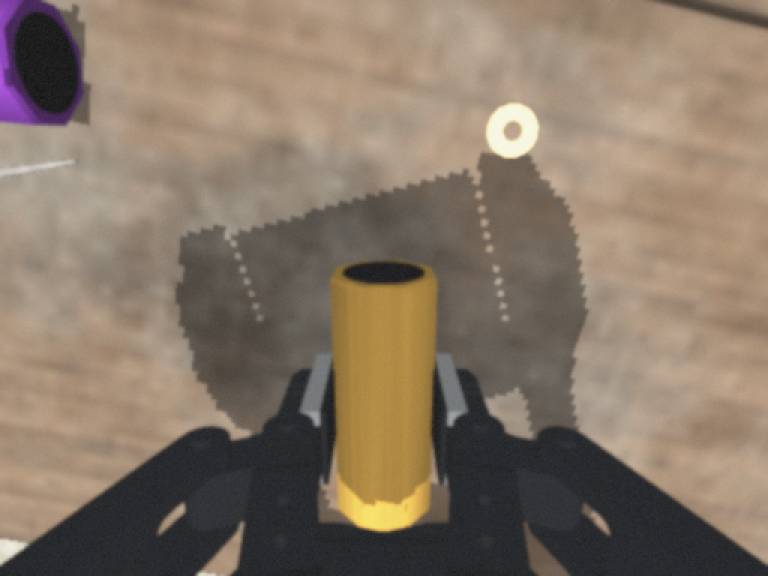

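```bash
python3 - <<'E'
from h import *
p,R,o=tool(); w=ctrl.get_image("wrist")
A=onz(w,((384)/1.5,(261)/1.5),.03); print("front rel tool",R.inv().apply(A-p).round(4))
f=A; B=onz(w,(384/1.5,284/1.5),.003); print(R.inv().apply(B-p).round(4))
print(delta((p[0],p[1],.22),102.3),delta((.4585,-.2438,.22),83.5))
E
```

```text
front rel tool [ 0.0461  0.0013 -0.0236]
[0.0315 0.0013 0.0034]
(array([  0.07,  -0.04, -21.38]), array([-0.02, -0.04, -0.01])) (array([ -9.09,  54.26, -21.51]), array([-0.03, -0.03,  3.75]))
```

{"method": "apply_moves", "body": {"rows": [[0, 0, -4, 0, 0, 0], [0, 1, -9, 0, 0, 0], [0, 4, -13, 0, 0, 0], [-1, 8, -17, 0, 0, 1], [-2, 13, -20, 0, 0, 2], [-9, 54.2, -21, 0, 0, 3.75], [-9, 54.2, -21, 0, 0, 3.75], [-9, 54.2, -21, 0, 0, 3.75], [-9, 54.2, -21, 0, 0, 3.75], [-9, 54.2, -21, 0, 0, 3.75], [-9, 54.2, -21, 0, 0, 3.75], [-9, 54.2, -21, 0, 0, 3.75], [-9, 54.2, -21, 0, 0, 3.75], [-9, 54.2, -21, 0, 0, 3.75], [-9, 54.2, -21, 0, 0, 3.75], [-9, 54.2, -21, 0, 0, 3.75], [-9, 54.2, -21, 0, 0, 3.75], [-9, 54.2, -21, 0, 0, 3.75]]}}

```text
t: 6.9
tool_pos: [0.4591, -0.2417, 0.2144]
tool_rot: [-3.133, 0.176, -0.003]
contact_force: [1.0, -0.0, -2.7]
opening: 0.0289
```

```bash
python3 - <<'E'
from h import *
p,R,o=tool(); print(o["t"],p,o["dq"].round(2))
print(delta((.4585,-.2438,.10),83.5),delta((.4585,-.2438,.0545),83.5))
d=w=ctrl.get_image("wrist"); cv2.imwrite("pics/w4.png",cv2.resize(w["color"],(768,576),interpolation=3))
E
```

```text
6.9 [ 0.45911842 -0.2417111   0.21437221] [ 0.   -0.01 -0.01 -0.    0.   -0.  ]
(array([-0.06,  0.25, 11.44]), array([-0.04, -0.02,  0.01])) (array([-0.07,  0.27, 15.99]), array([-0.04, -0.02,  0.01]))
```

View pics/w4.png

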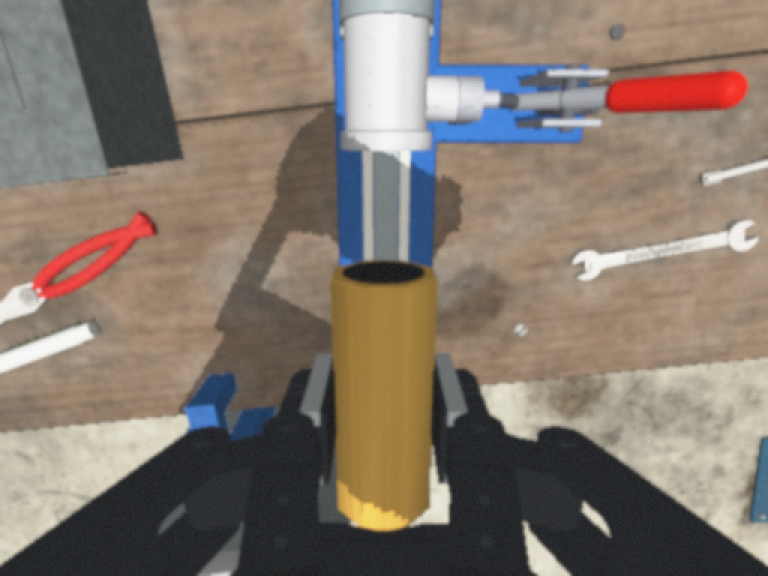

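```bash
python3 - <<'E'
from h import *
p,R,o=tool(); w=ctrl.get_image("wrist"); g=cv2.cvtColor(w["color"],6)
for y in (110,130,150,165): 
    r=g[y,236:280]; print(y,r.tolist())
for uv,z in [((258.3,110),.054),((258,150),.054),((255.7,181),.23)]:
    print(R.inv().apply(onz(w,uv,z)-p).round(4))
h=cv2.cvtColor(w["color"],cv2.COLOR_BGR2HSV); m=cv2.inRange(h,(10,110,60),(30,255,255))
for y in (195,210,225): x=np.where(m[y])[0]; print(y,x.min(),x.max(),R.inv().apply(onz(w,((x.min()+x.max())/2,y),.238)-p).round(4))
E
```

```text
110 [74, 72, 74, 71, 90, 126, 161, 178, 180, 179, 177, 165, 138, 124, 125, 127, 127, 127, 128, 130, 127, 128, 128, 126, 128, 127, 129, 126, 124, 126, 142, 167, 180, 189, 204, 219, 213, 164, 107, 88, 92, 104, 112, 114]
130 [73, 76, 75, 76, 84, 114, 150, 175, 179, 181, 180, 167, 148, 125, 123, 125, 123, 127, 124, 125, 124, 127, 123, 121, 126, 125, 123, 123, 120, 125, 150, 171, 182, 181, 178, 168, 143, 104, 80, 72, 75, 71, 73, 74]
150 [71, 76, 75, 75, 79, 106, 143, 168, 182, 181, 179, 168, 145, 124, 122, 125, 126, 124, 125, 125, 125, 125, 124, 126, 124, 125, 123, 123, 122, 126, 152, 173, 181, 180, 176, 162, 132, 95, 77, 77, 74, 77, 73, 72]
165 [73, 72, 72, 75, 77, 102, 139, 166, 180, 179, 180, 170, 147, 120, 118, 125, 125, 124, 124, 126, 124, 121, 124, 124, 123, 122, 123, 120, 115, 134, 163, 176, 180, 178, 175, 156, 122, 87, 75, 75, 75, 74, 75, 71]
[0.0593 0.0037 0.1608]
[0.022  0.0035 0.1607]
[ 0.0413  0.001  -0.0153]
195 221 290 [ 0.0378  0.0009 -0.0233]
210 221 290 [ 0.0315  0.0009 -0.0233]
225 221 289 [ 0.0249  0.0007 -0.0233]
```

{"method": "apply_moves", "body": {"rows": [[0, 0.2, 4, 0, 0, 0], [0, 0.2, 8.5, 0, 0, 0], [0, 0.2, 11.5, 0, 0, 0], [0, 0.2, 13.5, 0, 0, 0], [0, 0.2, 14.8, 0, 0, 0], [0, 0.2, 15.6, 0, 0, 0], [0, 0.2, 16, 0, 0, 0], [0, 0.2, 16, 0, 0, 0]]}}

```text
t: 7.8
tool_pos: [0.4599, -0.2437, 0.0553]
tool_rot: [-3.134, 0.176, -0.005]
contact_force: [-0.0, 0.2, -2.3]
opening: 0.0293
```

{"method": "apply_moves", "body": {"rows": [[0, 0, 0.1, 0, 0, 0], [0, 0, 0.2, 0, 0, 0], [0, 0, 0.25, 0, 0, 0]]}}

```text
t: 8.1
tool_pos: [0.4608, -0.2438, 0.0541]
tool_rot: [-3.134, 0.176, -0.008]
contact_force: [-0.5, 4.6, 3.2]
opening: 0.029
```

Contact. I release and look.

{"method": "apply_moves", "body": {"rows": [[0, 0, 0, 0, 0, 0], [0, 0, 0, 0, 0, 0], [0, 0, 0, 0, 0, 0], [0, 0, -1, 0, 0, 0], [0, 0, -4, 0, 0, 0], [0, 0, -7, 0, 0, 0], [-3, 0, -10, 0, 0, 0], [-6, 0, -10, 0, 0, 0], [-7.5, 0, -10, 0, 0, 0], [-7.5, 0, -10, 0, 0, 0]], "grip": 0}}

```text
t: 9.1
tool_pos: [0.3848, -0.2356, 0.1546]
tool_rot: [-3.135, 0.178, -0.01]
contact_force: [0.9, 0.4, 0.2]
opening: 0.0854
```

```bash
python3 - <<'E'
from h import *
p,R,o=tool(); print(o["t"],p,o["contact_force"].round(1))
d=w=ctrl.get_image("wrist"); cv2.imwrite("pics/w5.png",cv2.resize(w["color"],(768,576),interpolation=3))
E
```

```text
9.1 [ 0.38483287 -0.23560556  0.15458299] [0.9 0.4 0.2]
```

View pics/w5.png

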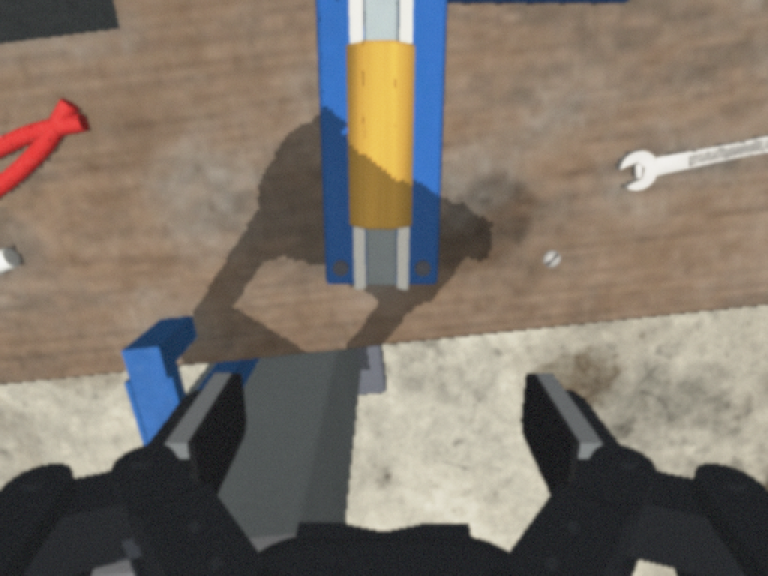

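```bash
cat >> h.py <<'E'
M=np.array([.528,-.2517,.062]); a=np.radians(-6.5); MX=np.array([np.cos(a),np.sin(a),0]); MY=np.array([-np.sin(a),np.cos(a),0]); MR=np.c_[MX,MY,[0,0,1]]
mag=lambda p:(np.asarray(p)-M)@MR
wor=lambda m:M+MR@np.asarray(m)
E
python3 - <<'E'
from h import *
p,R,o=tool(); w=ctrl.get_image("wrist"); print("tcp mag",mag(p).round(4))
print("rear",mag(onz(w,(254.3,152.3),.077)).round(4),"front",mag(onz(w,(254.3,27.5),.077)).round(4))
print(delta(wor((-.14,0,-.004)),83.5))
E
```

```text
tcp mag [-0.1432 -0.0003  0.0925]
rear [-0.1071 -0.0004  0.015 ] front [-0.0282 -0.0005  0.015 ]
(array([ 0.22, -0.01,  9.64]), array([-0.02, -0.07,  0.01]))
```

{"method": "apply_moves", "body": {"rows": [[0, 0, 2, 0, 0, 0], [0, 0, 5, 0, 0, 0], [0, 0, 7, 0, 0, 0], [0, 0, 8.5, 0, 0, 0], [0, 0, 9.3, 0, 0, 0], [0, 0, 9.5, 0, 0, 0], [0, 0, 9.5, 0, 0, 0], [0.8, 0, 9.5, 0, 0, 0], [1.4, 0, 9.5, 0, 0, 0]], "grip": 0.86}}

```text
t: 10.1
tool_pos: [0.402, -0.238, 0.0607]
tool_rot: [-3.136, 0.177, -0.013]
contact_force: [0.2, 0.5, 0.3]
opening: 0.012
```

```bash
python3 - <<'E'
from h import *
p,R,o=tool(); print(o["t"],mag(p).round(4),o["contact_force"].round(1),o["opening"])
d=w=ctrl.get_image("wrist"); cv2.imwrite("pics/w6.png",cv2.resize(w["color"],(768,576),interpolation=3))
E
```

```text
10.1 [-0.1268 -0.0006 -0.0013] [0.2 0.5 0.3] 0.011980027488045742
```

View pics/w6.png

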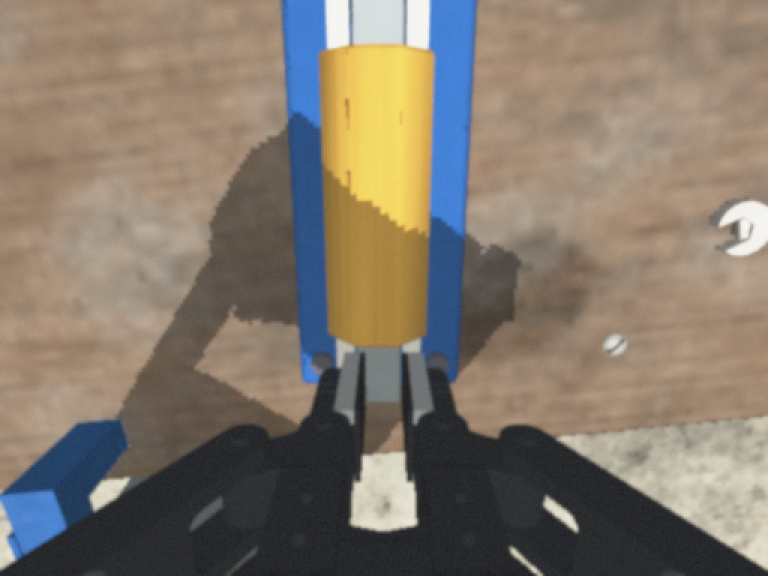

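{"method": "apply_moves", "body": {"rows": [[0.3, 0, 0.2, 0, 0, 0], [0.6, 0, 0.2, 0, 0, 0], [1.0, 0, 0.2, 0, 0, 0], [1.4, 0, 0.2, 0, 0, 0], [1.8, 0, 0.2, 0, 0, 0], [2.2, 0, 0.2, 0, 0, 0], [2.6, 0, 0.2, 0, 0, 0], [3.0, 0, 0.2, 0, 0, 0]]}}

```text
t: 10.95
tool_pos: [0.4327, -0.2414, 0.0589]
tool_rot: [-3.136, 0.177, -0.014]
contact_force: [-0.4, 1.1, 0.3]
opening: 0.0121
```

{"method": "apply_moves", "body": {"rows": [[0.3, 0, 0, 0, 0, 0], [0.6, 0, 0, 0, 0, 0], [0.9, 0, 0, 0, 0, 0], [1.2, 0, 0, 0, 0, 0], [1.5, 0, 0, 0, 0, 0], [1.8, 0, 0, 0, 0, 0], [2.1, 0, 0, 0, 0, 0]]}}

```text
t: 11.65
tool_pos: [0.4537, -0.2438, 0.059]
tool_rot: [-3.136, 0.177, -0.014]
contact_force: [-0.5, -0.2, -0.8]
opening: 0.0122
```

{"method": "apply_moves", "body": {"rows": [[0.3, 0, 0, 0, 0, 0], [0.6, 0, 0, 0, 0, 0], [0.9, 0, 0, 0, 0, 0], [1.2, 0, 0, 0, 0, 0], [1.5, 0, 0, 0, 0, 0], [1.8, 0, 0, 0, 0, 0]]}}

```text
t: 12.25
tool_pos: [0.4719, -0.2458, 0.0592]
tool_rot: [-3.136, 0.177, -0.014]
contact_force: [-0.2, -0.1, -0.2]
opening: 0.012
```

```bash
python3 - <<'E'
from h import *
p,R,o=tool(); print(o["t"],mag(p).round(4),o["contact_force"].round(1),o["opening"])
d=w=ctrl.get_image("wrist"); cv2.imwrite("pics/w7.png",cv2.resize(w["color"],(768,576),interpolation=3))
E
```

```text
12.25 [-0.0564 -0.0005 -0.0028] [-0.2 -0.1 -0.2] 0.011958315397714268
```

View pics/w7.png

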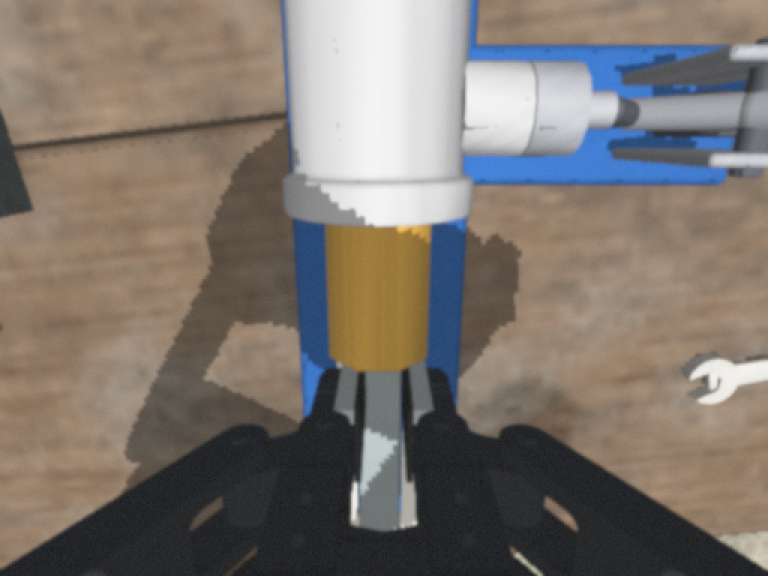

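{"method": "apply_moves", "body": {"rows": [[0.3, 0, 0, 0, 0, 0], [0.6, 0, 0, 0, 0, 0], [0.9, 0, 0, 0, 0, 0], [1.2, 0, 0, 0, 0, 0], [1.5, 0, 0, 0, 0, 0], [1.8, 0, 0, 0, 0, 0]]}}

```text
t: 12.9
tool_pos: [0.4904, -0.2479, 0.0594]
tool_rot: [-3.136, 0.177, -0.015]
contact_force: [-1.4, -0.3, -1.1]
opening: 0.0119
```

{"method": "apply_moves", "body": {"rows": [[0.3, 0, 0, 0, 0, 0], [0.6, 0, 0, 0, 0, 0], [0.8, 0, 0, 0, 0, 0]]}}

```text
t: 13.2
tool_pos: [0.4987, -0.2488, 0.0595]
tool_rot: [-3.136, 0.177, -0.015]
contact_force: [-2.4, 0.4, 0.2]
opening: 0.0119
```

```bash
python3 - <<'E'
from h import *
p,R,o=tool(); print(o["t"],mag(p).round(4),o["contact_force"].round(1),o["opening"])
d=w=ctrl.get_image("wrist"); cv2.imwrite("pics/w8.png",cv2.resize(w["color"],(768,576),interpolation=3))
print("rear est",mag(onz(w,(254,247),.077)).round(4))
E
```

```text
13.2 [-0.0294 -0.0005 -0.0025] [-2.4  0.4  0.2] 0.011860085470748075
rear est [-0.0178 -0.0008  0.015 ]
```

View pics/w8.png

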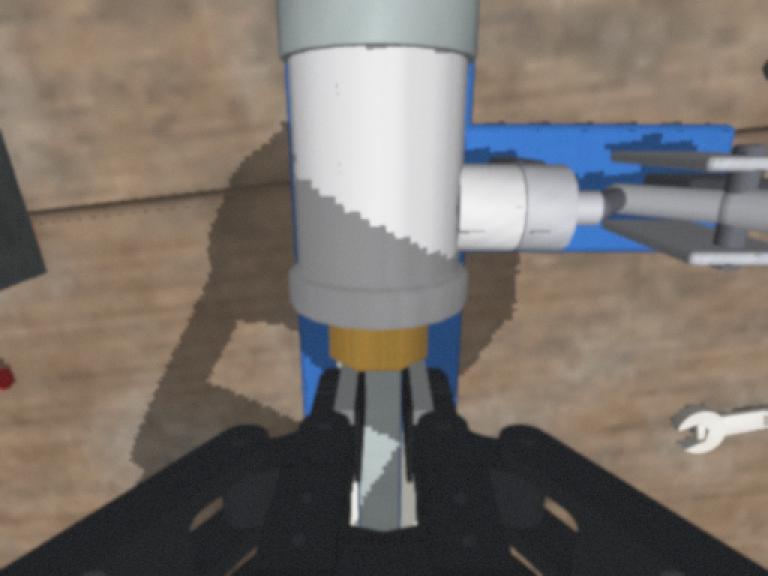

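```bash
python3 - <<'E'
from h import *
print(delta((.592,.347,.22),117.5))
E
```

```text
(array([  2.71, -60.27, -15.95]), array([ 0.02, -0.11, -6.79]))
```

{"method": "apply_moves", "body": {"rows": [[-1, 0, 0, 0, 0, 0], [-1.5, 0, -3, 0, 0, 0], [-1.5, 0, -8, 0, 0, 0], [-1.5, -3, -13, 0, 0, 0], [-1, -6, -16, 0, 0, -0.7], [2.7, -60.2, -16, 0, -0.1, -6.8], [2.7, -60.2, -16, 0, -0.1, -6.8], [2.7, -60.2, -16, 0, -0.1, -6.8], [2.7, -60.2, -16, 0, -0.1, -6.8], [2.7, -60.2, -16, 0, -0.1, -6.8], [2.7, -60.2, -16, 0, -0.1, -6.8], [2.7, -60.2, -16, 0, -0.1, -6.8], [2.7, -60.2, -16, 0, -0.1, -6.8], [2.7, -60.2, -16, 0, -0.1, -6.8], [2.7, -60.2, -16, 0, -0.1, -6.8], [2.7, -60.2, -16, 0, -0.1, -6.8], [2.7, -60.2, -16, 0, -0.1, -6.8], [2.7, -60.2, -16, 0, -0.1, -6.8], [2.7, -60.2, -16, 0, -0.1, -6.8], [2.7, -60.2, -16, 0, -0.1, -6.8]], "grip": 0}}

```text
t: 15.25
tool_pos: [0.5918, 0.3449, 0.2208]
tool_rot: [3.05, 0.745, 0.002]
contact_force: [-0.0, -1.3, -0.4]
opening: 0.0854
```

```bash
python3 - <<'E'
from h import *
p,R,o=tool(); print(o["t"],p,o["dq"].round(2))
w=ctrl.get_image("wrist"); cv2.imwrite("pics/w9.png",cv2.resize(w["color"],(768,576),interpolation=3))
for c in brass(w["color"]):
    r=cv2.minAreaRect(c); b=cv2.boxPoints(r); e=sorted([(np.linalg.norm(b[i]-b[(i+1)%4]),i) for i in range(4)])
    i,j=e[0][1],e[1][1]; A=onz(w,(b[i]+b[(i+1)%4])/2,.022);B=onz(w,(b[j]+b[(j+1)%4])/2,.022);D=A-B
    print(r,A.round(4),B.round(4),((A+B)/2).round(4),np.linalg.norm(D).round(4),np.degrees(np.arctan2(D[1],D[0])))
print(delta((.5925,.347,.005),117.5))
E
```

```text
15.25 [0.59184451 0.34494328 0.22078334] [-0.  0. -0. -0. -0.  0.]
((252.0, 161.5), (75.0, 28.0), 90.0) [0.6284 0.3661 0.022 ] [0.554  0.3277 0.022 ] [0.5912 0.3469 0.022 ] 0.0837 27.261413946584096
((468.0, 52.5), (105.0, 86.0), 90.0) [0.8255 0.2374 0.022 ] [0.749  0.1758 0.022 ] [0.7873 0.2066 0.022 ] 0.0982 38.84059926779719
(array([ 0.13, -0.2 , 21.58]), array([ 0.03, -0.01, -0.01]))
```

View pics/w9.png

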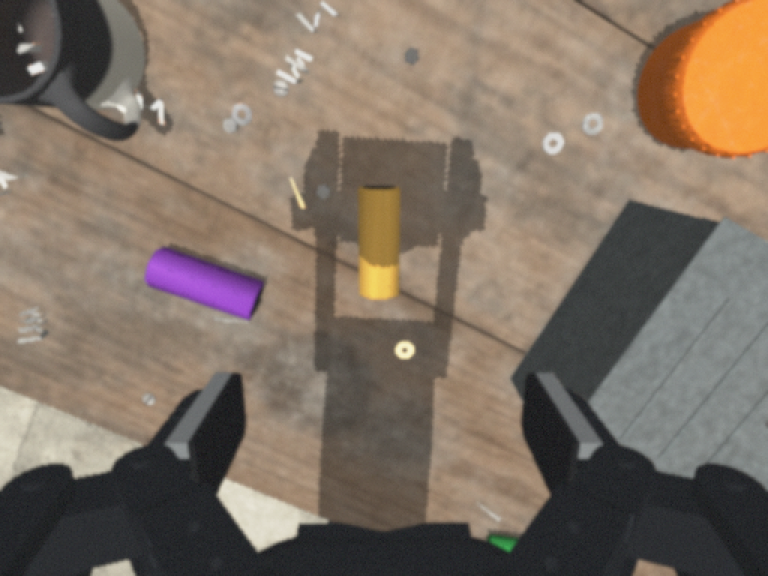

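{"method": "apply_moves", "body": {"rows": [[0.1, -0.2, 4, 0, 0, 0], [0.1, -0.2, 9, 0, 0, 0], [0.1, -0.2, 14, 0, 0, 0], [0.1, -0.2, 18, 0, 0, 0], [0.1, -0.2, 20.5, 0, 0, 0], [0.1, -0.2, 21.5, 0, 0, 0], [0.1, -0.2, 21.6, 0, 0, 0], [0.1, -0.2, 21.6, 0, 0, 0]]}}

```text
t: 16.1
tool_pos: [0.5936, 0.347, 0.0067]
tool_rot: [3.051, 0.744, 0.007]
contact_force: [0.2, -0.1, -0.3]
opening: 0.0852
```

{"method": "apply_moves", "body": {"rows": [[0, 0, 0, 0, 0, 0], [0, 0, 0, 0, 0, 0], [0, 0, 0, 0, 0, 0], [0, 0, 0, 0, 0, 0], [0, 0, 0, 0, 0, 0], [0, 0, 0, 0, 0, 0], [0, 0, 0, 0, 0, 0], [0, 0, 0, 0, 0, 0]], "grip": 1, "squeeze": 40}}

```text
t: 16.9
tool_pos: [0.5941, 0.3474, 0.0077]
tool_rot: [3.051, 0.745, 0.008]
contact_force: [-0.6, 0.7, 6.3]
opening: 0.0291
```

```bash
python3 - <<'E'
from h import *
p,R,o=tool(); print(o["t"],p)
w=ctrl.get_image("wrist"); cv2.imwrite("pics/w10.png",cv2.resize(w["color"],(768,576),interpolation=3))
T=wor((-.072,0,0)); print(delta((T[0],T[1],.22),83.5))
E
```

```text
16.9 [0.59407855 0.34740406 0.00769591]
(array([-39.33,  46.16, -21.32]), array([ 0.01, -0.06,  6.79]))
```

View pics/w10.png

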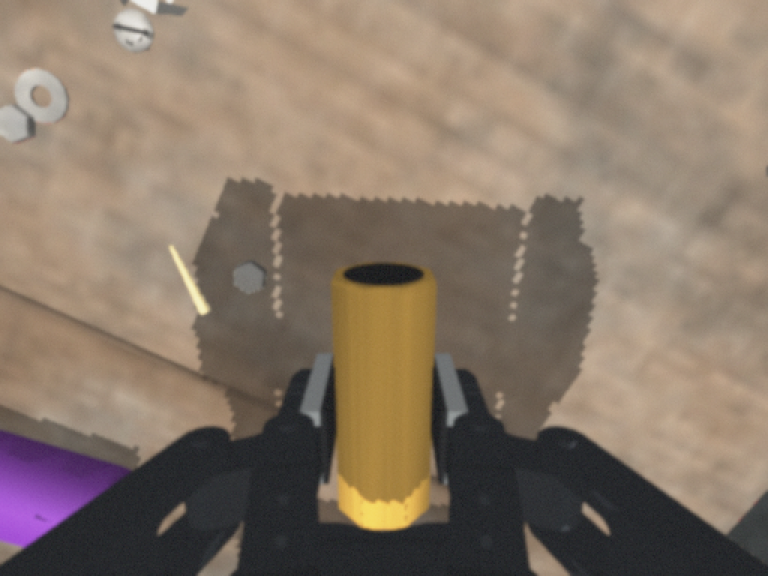

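Gripped at the same offset as before. I carry it over.

{"method": "apply_moves", "body": {"rows": [[0, 0, -4, 0, 0, 0], [0, 0, -9, 0, 0, 0], [-2, 2.5, -13, 0, 0, 0.4], [-5, 6, -17, 0, 0, 1], [-9, 10, -20, 0, 0, 2], [-39.3, 46.1, -21.3, 0, 0, 6.8], [-39.3, 46.1, -21.3, 0, 0, 6.8], [-39.3, 46.1, -21.3, 0, 0, 6.8], [-39.3, 46.1, -21.3, 0, 0, 6.8], [-39.3, 46.1, -21.3, 0, 0, 6.8], [-39.3, 46.1, -21.3, 0, 0, 6.8], [-39.3, 46.1, -21.3, 0, 0, 6.8], [-39.3, 46.1, -21.3, 0, 0, 6.8], [-39.3, 46.1, -21.3, 0, 0, 6.8], [-39.3, 46.1, -21.3, 0, 0, 6.8], [-39.3, 46.1, -21.3, 0, 0, 6.8], [-39.3, 46.1, -21.3, 0, 0, 6.8], [-39.3, 46.1, -21.3, 0, 0, 6.8], [-39.3, 46.1, -21.3, 0, 0, 6.8]]}}

```text
t: 18.85
tool_pos: [0.4566, -0.2414, 0.2191]
tool_rot: [-3.135, 0.177, -0.007]
contact_force: [0.1, -0.2, -2.9]
opening: 0.029
```

```bash
python3 - <<'E'
from h import *
p,R,o=tool(); print(o["t"],p,mag(p),o["dq"].round(2),o["contact_force"])
T=wor((-.072,-.0003,0)); print(delta((T[0],T[1],.055),83.5))
w=ctrl.get_image("wrist"); cv2.imwrite("pics/w11.png",cv2.resize(w["color"],(768,576),interpolation=3))
E
```

```text
18.85 [ 0.45658844 -0.24136515  0.21908616] [-0.07212246  0.0021844   0.15708616] [ 0. -0. -0. -0. -0. -0.] [ 0.11026702 -0.20063137 -2.87938695]
(array([-0.06,  0.28, 16.41]), array([-0.02, -0.05,  0.01]))
```

View pics/w11.png

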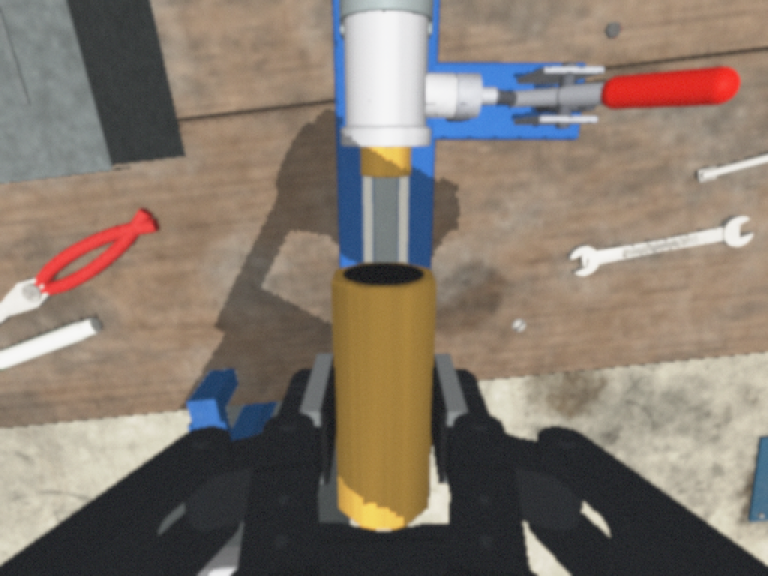

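{"method": "apply_moves", "body": {"rows": [[0, 0.2, 4, 0, 0, 0], [0, 0.2, 8.5, 0, 0, 0], [0, 0.2, 12, 0, 0, 0], [0, 0.2, 14, 0, 0, 0], [0, 0.2, 15.2, 0, 0, 0], [-0.1, 0.2, 16, 0, 0, 0], [-0.1, 0.2, 16.4, 0, 0, 0], [-0.1, 0.2, 16.5, 0, 0, 0], [-0.1, 0.2, 16.6, 0, 0, 0]]}}

```text
t: 19.8
tool_pos: [0.4573, -0.243, 0.0551]
tool_rot: [-3.135, 0.177, -0.01]
contact_force: [-1.5, 7.1, 6.5]
opening: 0.0288
```

{"method": "apply_moves", "body": {"rows": [[0, 0, 0, 0, 0, 0], [0, 0, 0, 0, 0, 0], [0, 0, 0, 0, 0, 0], [0, 0, -1, 0, 0, 0], [0, 0, -4, 0, 0, 0], [0, 0, -7, 0, 0, 0], [-3, 0, -9, 0, 0, 0], [-6, 0, -9, 0, 0, 0], [-7.2, 0, -9, 0, 0, 0], [-7.2, 0, -9, 0, 0, 0]], "grip": 0}}

```text
t: 20.8
tool_pos: [0.3844, -0.2351, 0.1455]
tool_rot: [-3.136, 0.179, -0.012]
contact_force: [-0.0, -0.4, 0.0]
opening: 0.0854
```

```bash
python3 - <<'E'
from h import *
p,R,o=tool(); print(o["t"],mag(p),o["contact_force"].round(1))
print(delta(wor((-.142,0,-.003)),83.5))
w=ctrl.get_image("wrist"); cv2.imwrite("pics/w12.png",cv2.resize(w["color"],(768,576),interpolation=3))
E
```

```text
20.8 [-0.14456763  0.0001885   0.0835342 ] [-0.  -0.4  0. ]
(array([0.19, 0.03, 8.66]), array([-0.01, -0.09, -0.01]))
```

View pics/w12.png

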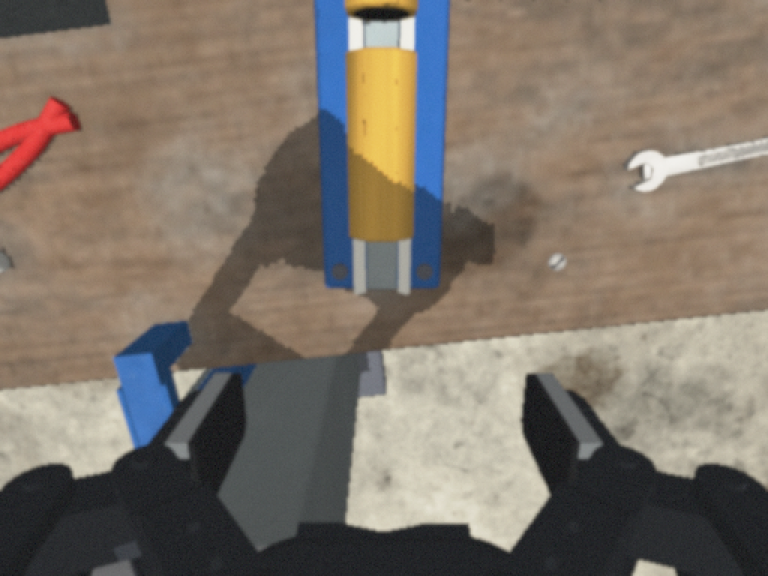

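{"method": "apply_moves", "body": {"rows": [[0, 0, 2, 0, 0, 0], [0, 0, 5, 0, 0, 0], [0, 0, 7, 0, 0, 0], [0, 0, 8, 0, 0, 0], [0, 0, 8.6, 0, 0, 0], [0, 0, 8.6, 0, 0, 0], [0, 0, 8.6, 0, 0, 0], [0.5, 0, 8.6, 0, 0, 0], [1.0, 0, 8.6, 0, 0, 0]], "grip": 0.86}}

```text
t: 21.75
tool_pos: [0.3967, -0.237, 0.0606]
tool_rot: [3.136, -0.179, 0.015]
contact_force: [0.7, -0.6, -0.2]
opening: 0.0119
```

{"method": "apply_moves", "body": {"rows": [[0.4, 0, 0, 0, 0, 0], [0.8, 0, 0, 0, 0, 0], [1.2, 0, 0, 0, 0, 0], [1.6, 0, 0, 0, 0, 0], [2.0, 0, 0, 0, 0, 0], [2.4, 0, 0, 0, 0, 0]]}}

```text
t: 22.35
tool_pos: [0.4206, -0.2397, 0.0607]
tool_rot: [3.136, -0.179, 0.014]
contact_force: [-3.8, 0.9, 1.1]
opening: 0.0124
```

```bash
python3 - <<'E'
from h import *
p,R,o=tool(); print(o["t"],mag(p),o["contact_force"].round(1),o["opening"])
w=ctrl.get_image("wrist"); cv2.imwrite("pics/w13.png",cv2.resize(w["color"],(768,576),interpolation=3))
E
```

```text
22.35 [-0.10807751 -0.00021744 -0.00131008] [-3.8  0.9  1.1] 0.012400088839647706
```

View pics/w13.png

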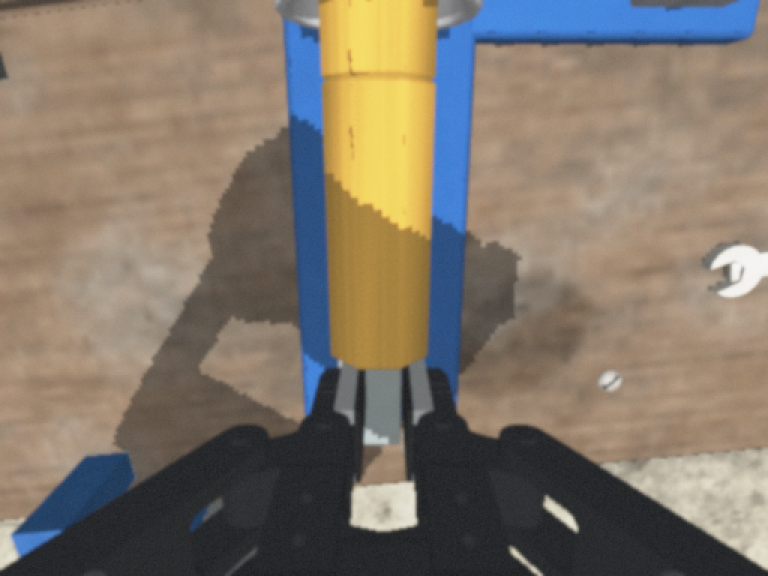

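{"method": "apply_moves", "body": {"rows": [[0.3, 0, 0, 0, 0, 0], [0.6, 0, 0, 0, 0, 0], [0.9, 0, 0, 0, 0, 0], [1.2, 0, 0, 0, 0, 0], [1.5, 0, 0, 0, 0, 0]]}}

```text
t: 22.9
tool_pos: [0.436, -0.2413, 0.0606]
tool_rot: [-3.136, 0.179, -0.014]
contact_force: [-1.9, -0.4, -2.1]
opening: 0.0119
```

{"method": "apply_moves", "body": {"rows": [[0.3, 0, 0, 0, 0, 0], [0.6, 0, 0, 0, 0, 0], [0.9, 0, 0, 0, 0, 0], [1.2, 0, 0, 0, 0, 0], [1.5, 0, 0, 0, 0, 0]]}}

```text
t: 23.4
tool_pos: [0.4512, -0.243, 0.0607]
tool_rot: [-3.136, 0.179, -0.014]
contact_force: [-2.4, 0.2, -0.9]
opening: 0.0121
```

{"method": "apply_moves", "body": {"rows": [[0.2, 0, 0, 0, 0, 0], [0.4, 0, 0, 0, 0, 0], [0.6, 0, 0, 0, 0, 0], [0.8, 0, 0, 0, 0, 0]]}}

```text
t: 23.8
tool_pos: [0.4592, -0.2439, 0.0607]
tool_rot: [-3.136, 0.179, -0.014]
contact_force: [-2.6, -1.2, -1.2]
opening: 0.0121
```

{"method": "apply_moves", "body": {"rows": [[0.1, 0, 0, 0, 0, 0], [0.2, 0, 0, 0, 0, 0], [0.3, 0, 0, 0, 0, 0], [0.4, 0, 0, 0, 0, 0], [0.5, 0, 0, 0, 0, 0], [0.6, 0, 0, 0, 0, 0], [0.7, 0, 0, 0, 0, 0], [0.8, 0, 0, 0, 0, 0]]}}

```text
t: 24.6
tool_pos: [0.4672, -0.2448, 0.0608]
tool_rot: [-3.136, 0.179, -0.014]
contact_force: [-2.5, -0.1, -1.0]
opening: 0.0119
```

{"method": "apply_moves", "body": {"rows": [[0.1, 0, 0, 0, 0, 0], [0.2, 0, 0, 0, 0, 0], [0.3, 0, 0, 0, 0, 0]]}}

```text
t: 24.9
tool_pos: [0.4703, -0.2452, 0.0608]
tool_rot: [-3.136, 0.179, -0.014]
contact_force: [-1.8, 0.4, -1.0]
opening: 0.0119
```

{"method": "apply_moves", "body": {"rows": [[0.1, 0, 0, 0, 0, 0], [0.2, 0, 0, 0, 0, 0], [0.3, 0, 0, 0, 0, 0]]}}

```text
t: 25.2
tool_pos: [0.4733, -0.2455, 0.0608]
tool_rot: [-3.136, 0.179, -0.014]
contact_force: [-2.0, -0.1, -1.7]
opening: 0.0124
```

{"method": "apply_moves", "body": {"rows": [[0.1, 0, 0, 0, 0, 0], [0.2, 0, 0, 0, 0, 0], [0.3, 0, 0, 0, 0, 0]]}}

```text
t: 25.5
tool_pos: [0.4764, -0.2459, 0.0608]
tool_rot: [-3.136, 0.179, -0.014]
contact_force: [-1.6, -1.1, -0.9]
opening: 0.0118
```

{"method": "apply_moves", "body": {"rows": [[0.1, 0, 0, 0, 0, 0], [0.2, 0, 0, 0, 0, 0], [0.3, 0, 0, 0, 0, 0]]}}

```text
t: 25.8
tool_pos: [0.4783, -0.2461, 0.0607]
tool_rot: [-3.136, 0.178, -0.009]
contact_force: [-9.2, 0.3, 3.6]
opening: 0.0118
```

{"method": "apply_moves", "body": {"rows": [[0.08, 0, 0, 0, 0, 0], [0.15, 0, 0, 0, 0, 0], [0.2, 0, 0, 0, 0, 0], [0.2, 0, 0, 0, 0, 0]]}}

```text
t: 26.2
tool_pos: [0.4783, -0.2461, 0.0608]
tool_rot: [-3.135, 0.177, 0.001]
contact_force: [-11.4, 0.7, 5.3]
opening: 0.0122
```

{"method": "apply_moves", "body": {"rows": [[0.15, 0, 0, 0, 0, 0], [0.25, 0, 0, 0, 0, 0], [0.32, 0, 0, 0, 0, 0], [0.32, 0, 0, 0, 0, 0]]}}

```text
t: 26.6
tool_pos: [0.4782, -0.2461, 0.0606]
tool_rot: [-3.134, 0.176, 0.015]
contact_force: [-15.2, 0.9, 7.9]
opening: 0.0118
```

{"method": "apply_moves", "body": {"rows": [[0.2, 0, 0, 0, 0, 0], [0.35, 0, 0, 0, 0, 0], [0.42, 0, 0, 0, 0, 0], [0.42, 0, 0, 0, 0, 0]]}}

```text
t: 27.0
tool_pos: [0.4782, -0.246, 0.0603]
tool_rot: [-3.132, 0.175, 0.034]
contact_force: [-20.3, 1.6, 10.6]
opening: 0.0117
```

```bash
python3 - <<'E'
from h import *
p,R,o=tool(); print(o["t"],mag(p),o["contact_force"].round(1),o["opening"])
w=ctrl.get_image("wrist"); cv2.imwrite("pics/w14.png",cv2.resize(w["color"],(768,576),interpolation=3))
E
```

```text
27.0 [-5.01586255e-02  3.92570280e-05 -1.74663772e-03] [-20.3   1.6  10.6] 0.011727219662176904
```

View pics/w14.png

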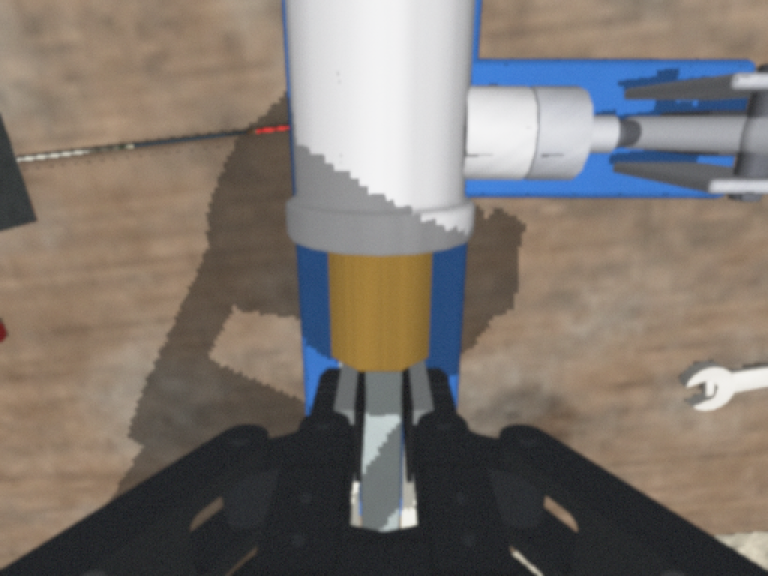

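20 N with no motion, and the rear face at about −39 mm, inside the 20–47 mm band. The row is home. I back off and go to the handle.

{"method": "apply_moves", "body": {"rows": [[-1.0, 0, 0, 0, 0, 0], [-2.0, 0, 0, 0, 0, 0], [-2.0, 0, -4, 0, 0, 0], [-2.0, 0, -8, 0, 0, 0], [-2.0, 0, -12.5, 0, 0, 0], [-2.0, 0, -13, 0, 0, 0]], "grip": 1}}

```text
t: 27.65
tool_pos: [0.4646, -0.2468, 0.1988]
tool_rot: [3.134, -0.175, -0.014]
contact_force: [-0.6, -1.0, 1.5]
opening: -0.0001
```

```bash
python3 - <<'E'
from h import *
p,R,o=tool(); print(o["t"],mag(p),o["contact_force"].round(1),o["opening"])
print(delta(wor((.028,-.159,.100)),83.5),delta(wor((.028,-.159,.06)),83.5))
w=ctrl.get_image("wrist"); cv2.imwrite("pics/w15.png",cv2.resize(w["color"],(768,576),interpolation=3))
E
```

```text
27.65 [-0.06355558 -0.00226947  0.13676885] [-0.6 -1.   1.5] -0.0001299896039352711
(array([ 9.16, 15.68,  3.65]), array([0.04, 0.1 , 0.02])) (array([ 9.19, 15.67,  7.65]), array([0.04, 0.1 , 0.02]))
```

View pics/w15.png

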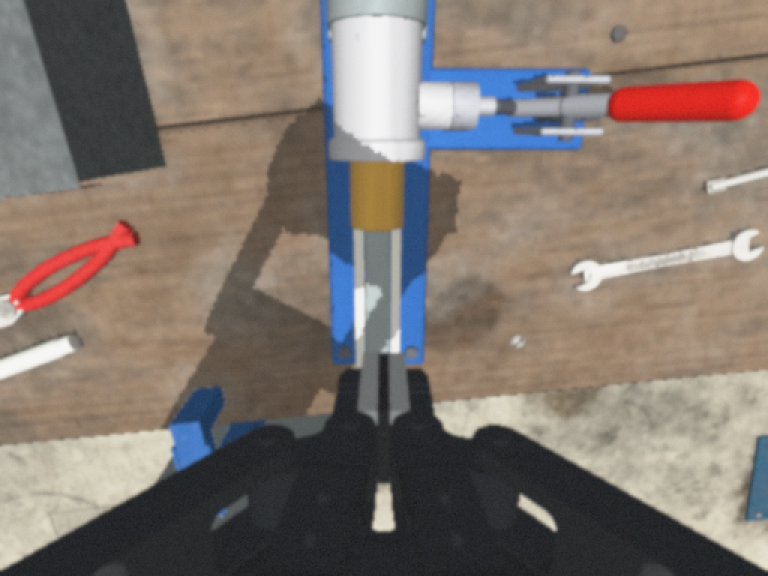

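{"method": "apply_moves", "body": {"rows": [[3, 5, 0, 0, 0.1, 0], [6, 10, 0, 0, 0.1, 0], [9.1, 15.6, 0, 0, 0.1, 0], [9.1, 15.6, 2, 0, 0.1, 0], [9.1, 15.6, 3.6, 0, 0.1, 0], [9.1, 15.6, 3.6, 0, 0.1, 0], [9.1, 15.6, 3.6, 0, 0.1, 0]]}}

```text
t: 28.4
tool_pos: [0.5357, -0.4099, 0.1583]
tool_rot: [-3.136, 0.174, 0.007]
contact_force: [0.2, -0.3, 0.1]
opening: 0.0
```

```bash
python3 - <<'E'
from h import *
p,R,o=tool(); print(o["t"],mag(p),o["contact_force"].round(1))
print(delta(wor((.028,-.168,.005)),83.5))
w=ctrl.get_image("side"); cv2.imwrite("pics/s16.png",cv2.resize(w["color"][60:220,180:340],None,fx=3.7,fy=3.7,interpolation=3))
w=ctrl.get_image("wrist"); cv2.imwrite("pics/w16.png",cv2.resize(w["color"],(768,576),interpolation=3))
E
```

```text
28.4 [ 0.02553106 -0.15630584  0.09626897] [ 0.2 -0.3  0.1]
(array([0.29, 1.17, 9.13]), array([-0.  ,  0.05,  0.03]))
```

View pics/w16.png

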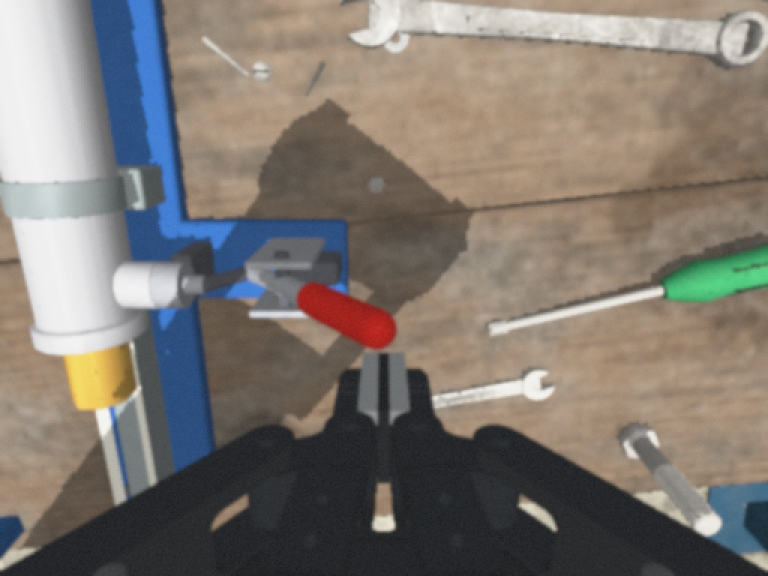

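View pics/s16.png

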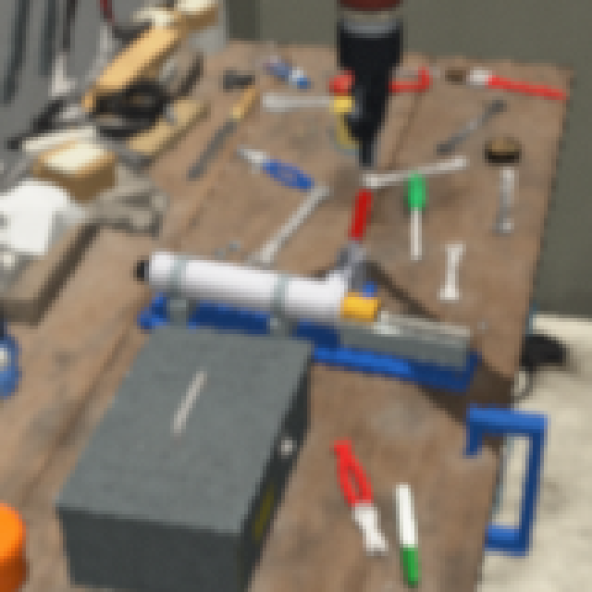

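{"method": "apply_moves", "body": {"rows": [[0.3, 0.2, 2, 0, 0, 0], [0.3, 0.2, 3, 0, 0, 0], [0.3, 0.3, 3.6, 0, 0, 0], [0.3, 0.4, 4.1, 0, 0, 0], [0.3, 0.5, 4.6, 0, 0, 0], [0.3, 0.6, 5.1, 0, 0, 0]]}}

```text
t: 29.1
tool_pos: [0.54, -0.4185, 0.1128]
tool_rot: [3.13, -0.173, 0.004]
contact_force: [1.0, -2.3, 3.5]
opening: 0.0001
```

{"method": "apply_moves", "body": {"rows": [[0, 0.1, 0.5, 0, 0, 0], [0, 0.2, 1.0, 0, 0, 0], [0, 0.3, 1.5, 0, 0, 0], [0, 0.4, 2.0, 0, 0, 0]]}}

```text
t: 29.5
tool_pos: [0.5398, -0.4241, 0.0937]
tool_rot: [3.127, -0.173, 0.005]
contact_force: [-1.1, -1.7, 5.6]
opening: 0.0002
```

{"method": "apply_moves", "body": {"rows": [[0, 0, 0.5, 0, 0, 0], [0, 0, 1.0, 0, 0, 0], [0, 0, 1.5, 0, 0, 0], [0, 0, 1.9, 0, 0, 0]]}}

```text
t: 29.9
tool_pos: [0.5395, -0.4235, 0.0734]
tool_rot: [3.129, -0.173, 0.004]
contact_force: [-0.5, -0.6, -0.1]
opening: 0.0
```

{"method": "apply_moves", "body": {"rows": [[0, 0, 0.3, 0, 0, 0], [0, 0, 0.6, 0, 0, 0], [0, 0, 0.9, 0, 0, 0]]}}

```text
t: 30.2
tool_pos: [0.5392, -0.4226, 0.0649]
tool_rot: [3.131, -0.173, 0.001]
contact_force: [-5.8, 6.2, 15.1]
opening: 0.0004
```

{"method": "apply_moves", "body": {"rows": [[0, 0, 0.05, 0, 0, 0], [0, 0, -1, 0, 0, 0], [0, 0, -4, 0, 0, 0], [0, 0, -8, 0, 0, 0], [-5, -2, -12, 0, 0, 0], [-9, -4, -13, 0, 0, 0], [-9, -4, -13, 0, 0, 0]]}}

```text
t: 30.9
tool_pos: [0.4525, -0.3709, 0.1971]
tool_rot: [3.13, -0.173, 0.003]
contact_force: [0.6, 0.3, -0.7]
opening: 0.0001
```

```bash
python3 - <<'E'
from h import *
p,R,o=tool(); print(o["t"],mag(p),o["contact_force"].round(1))
v=ctrl.get_image("side"); cv2.imwrite("pics/s17.png",cv2.resize(v["color"][60:220,180:340],None,fx=3.7,fy=3.7,interpolation=3))
w=ctrl.get_image("wrist"); cv2.imwrite("pics/w17.png",cv2.resize(w["color"],(768,576),interpolation=3))
for t in (-4,4,50):
  t=np.radians(t); X=wor((.028,-.105-.085*np.cos(t),.085*np.sin(t))); print(proj(w,X)*1.5,(proj(v,X)-[180,60])*3.7)
E
```

```text
30.9 [-0.06153635 -0.12697975  0.13505568] [ 0.6  0.3 -0.7]
[[491.87799165 112.75517904]] [[369.55434743 230.0197176 ]]
[[496.85099071 111.77131377]] [[369.79825988 221.63869217]]
[[458.02967502 104.969084  ]] [[363.63606332 189.64561947]]
```

View pics/w17.png

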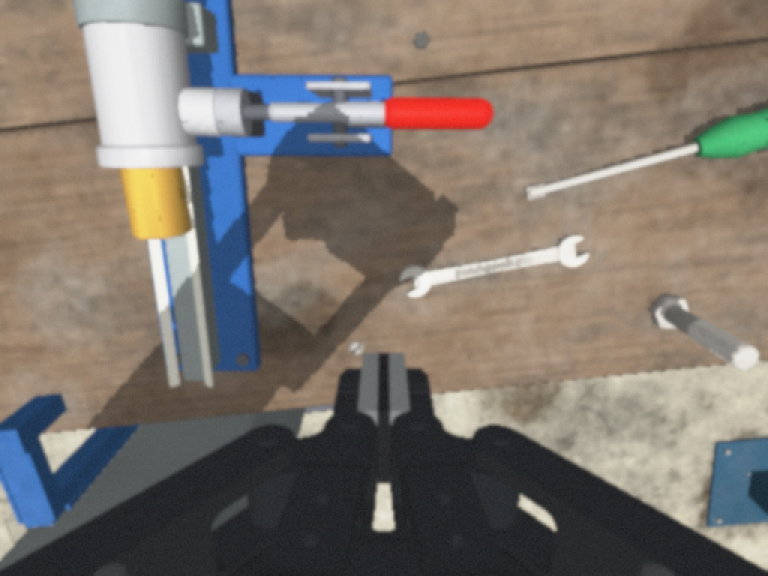

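View pics/s17.png

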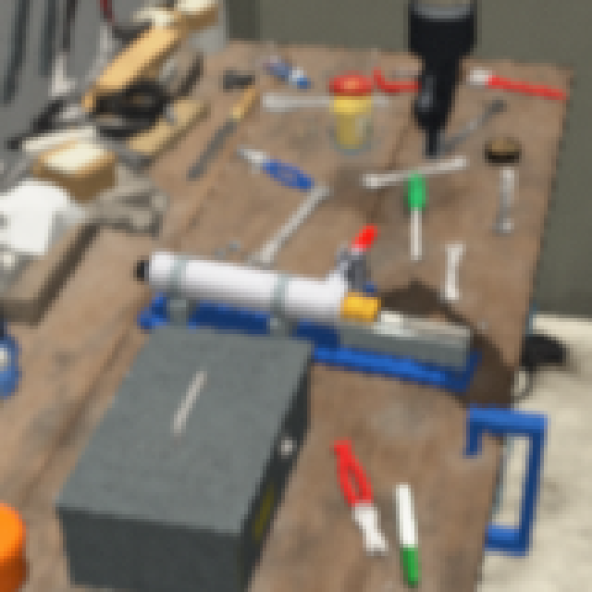

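The handle tip at (492,112) matches the fully-over prediction (491.9,112.8). One last check on the rear face, then I hand in.

```bash
python3 - <<'E'
from h import *
w=ctrl.get_image("wrist"); print("rear",mag(onz(w,(107,158.5),.077)).round(4)); print(ctrl.finish_job())
E
```

```text
rear [-0.0375 -0.006   0.015 ]
the job is handed in; nothing more can be done
None
```

Both loose blanks are in behind the first one, the row is home against the length stop, and the clamp handle is over its dead point. The job was handed in at about 31 s of the 72 s allowed.

- **Feeding:** I laid each blank in the track, then pushed it in with the nearly shut fingers. The first went in until its rear face stood about 18 mm before the mouth. The second drove the row deeper.
- **Length stop:** The force rose for good with the last blank's rear face about 39 mm before the mouth. I pushed on to about 20 N along the tube (about 23 N with the upward part), and the tool tip did not move on from there.
- **Clamp:** The pressing force fell to zero as the handle passed the dead point, then rose to about 17 N in all at its limit. After I withdrew, the handle tip was within a pixel of where it should be when fully over.
- **Final position:** The last picture put the rear face 37.5 mm before the mouth, so it agrees with the push to within the calibration.
- **One disagreement:** That same last reading came out 6 mm to the −y side. I put this down to picking the edge in an oblique view where the blank's side also shows, because the views from straight behind were within 1 mm of centre. I did not check it further.

At hand-in the arm was clear of everything.

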